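# Third hand at the whetstone holder

### The job

Get the sharpening stone ready for the chef's knife: draw the holder's sliding jaw back far enough, lay the large whetstone gently (no drop, it chips) flat and square on the holder's bed between the fixed stop and the jaw, and let go of it. Then slide the jaw shut so that it presses the stone against the fixed stop with a steady 8 to 18 newtons, never over 28, and finish while still holding it pressed there, so that I can tighten the thumbscrew. Leave the small dressing stone, the knife and everything else where they are.

Things in the scene. Friction and masses are not known exactly. Their poses are not given: they have to be found in the camera images.
- holder: Sharpening-stone holder: steel base plate 290 x 62 mm, 12 mm high, that stays put. Origin: centre of the base, on the worktop. Its x axis runs along the length from the fixed stop (-x end) to the sliding jaw (+x end), z up. The stone's bed is two rubber strips along x at y = -21 and +21 mm, tops 16 mm above the worktop. The stone belongs on the middle line y = 0, its length along x
- stop_face (a point): Centre of the fixed stop's face, 112 mm from the holder's origin towards its -x and 28 mm above the worktop. The face looks to the holder's +x and is 48 mm wide; the stop is 34 mm high and 20 mm thick behind the face. Axes as the holder's
- jaw (a joint): Sliding jaw, m: 0 = fully in (75 mm between the stop's face and the jaw's relaxed nose), grows as the jaw is drawn back along the holder's +x, to 0.090 (165 mm between them). It begins too far in for the stone, stays where it is left and slides with about 1.5 N of drag, which is lost from a push on it. Its thumbscrew is loose
- jaw_grip (a point): Centre of the top of the jaw's block, 36 mm above the worktop; moves with the jaw, axes as the holder's. The block has upright sides to grip from above: 32 mm wide along y, 40 mm long along x; the 16 mm high bed strips run just beside it. The relaxed nose's face is 32 mm from here towards -x. Behind (+x) a low tail carries the thumbscrew, 23 mm across, 44 mm from here, top 34 mm high
- jaw_nose (a joint): How far the jaw's sprung, rubber-faced nose (30 mm wide, 18 to 33 mm above the worktop) is pushed back into the jaw, m: 0 relaxed, at most 0.009. The spring takes 3 N a millimetre: 0.004 means 12 N on the stone
- whetstone: The large whetstone, a plain bar of two bonded layers, 130 (its x) x 50 (its y) x 25 mm (z), about 0.3 kg, lying flat on the worktop. Origin: centre of its underside
- dressing_stone: The small dressing stone, a plain bar 62 x 26 x 20 mm, not needed now. Origin: centre of its underside
- spoon: Steel teaspoon, 135 mm long, lying on the worktop; a bystander. Origin: centre of its underside
Things that resemble listed ones, but are neither listed nor needed, are in the scene too. Of the things that look like the whetstone, take the one that is farthest to the robot's right at the start.

How it is judged:
On the way, in this order (a step that is already met when the one before it is completed fails the run):
1. the jaw is drawn back so far that the stone fits in front of it (value of joint jaw above 0.058 m), for 0.1 s.
2. the whetstone lies flat and square on the bed between stop and jaw, let go (z of whetstone in the frame of holder between 0.013 and 0.019 m and y of whetstone in the frame of holder between -0.01 and 0.01 m and x of whetstone in the frame of holder between -0.05 and -0.01 m and angle between the x axis of whetstone and the x axis of holder, either way round below 0.15 rad and angle between whetstone's own z axis and vertical below 0.06 rad and contact force between the fingers and whetstone below 0.2 N), for 0.2 s.
At the end, for the whole second after the job is handed in: the whetstone lies flat on the bed, centred within 10 mm and square within 3 degrees, its end within 3 mm of the stop; the jaw's nose presses it with 8 to 18 N, the stop takes over 3 N of it; the robot holds the jaw (over 4 N) and its fingers are off the stone (contact force between whetstone and jaw_nose between 8 and 18 N and contact force between whetstone and stop_block between 3 and 22 N and x of whetstone in the frame of stop_face between 0.062 and 0.068 m and z of whetstone in the frame of holder between 0.013 and 0.019 m and y of whetstone in the frame of holder between -0.01 and 0.01 m and angle between the x axis of whetstone and the x axis of holder, either way round below 0.06 rad and angle between whetstone's own z axis and vertical below 0.06 rad and linear speed of whetstone below 0.01 m/s and contact force between the fingers and whetstone below 0.3 N and contact force between any of the fingers, the arm and jaw above 4 N); the arm keeps its last pose, push and grip.
It fails at once if the jaw's nose presses the stone with more than 28 N (contact force between whetstone and jaw_nose above 28 N).
It fails at once if the whetstone is dropped onto the holder (comes down on it faster than a fall of 8 mm) (linear speed of whetstone above 0.4 m/s and horizontal distance between whetstone and holder below 0.12 m and z of whetstone in the frame of holder below 0.03 m).
It fails at once if the small dressing stone is moved by more than 30 mm (distance of dressing_stone from where it was at the start of the episode above 0.03 m).
It fails at once if the teaspoon is moved by more than 30 mm (distance of spoon from where it was at the start of the episode above 0.03 m).
It also fails if it takes over 67 s, if anything falls off the work surface, if the arm or the gripper's body presses on something with over 40 N, if the wrist force passes 120 N, or if a joint passes its speed limit or range.

### The arm

A 7-joint arm with a two-finger parallel gripper is mounted at the origin on a cart in front of the work surface, level with it; the furniture and walls round the work are solid. World frame = base frame: x ahead of the robot, y to its left, z up, the work surface at z = 0. Lengths are in m, angles in rad, forces in N, time in s.
With the tool pointing down it reaches from about 0.4 to 0.85 m from the base axis. Payload 4.5 kg.
Tool frame: the origin (TCP) lies where the fingers leave the gripper's body, on its centre line; the fingertips stand 64 mm ahead of it and the grasp point (between the pads) lies 45 mm ahead of it; z points along the fingers, y is the line along which they close (so a half turn about z gives the same grasp; the last joint's range is limited). The gripper opens to 88 mm and grips with 3 to 60 N. Pads are 18 mm wide; open, the fingers measure 123 mm over their backs; the gripper's body (75 mm by 187 mm) begins 45 mm behind the grasp point.
Start: joints at [1.293, 0.689, -0.195, 1.565, 0.157, 0.902, -0.215], TCP at [0.192, -0.595, 0.303] pointing down, gripper open.
Joint ranges: [-3.01, 3.01], [-0.46, 2.08], [-1.47, 1.51], [0.13, 2.56], [-1, 4.14], [0.04, 2.09], [-2.66, 2.66]. Speed limits (rad/s): [2.57, 2.57, 3.14, 3.14, 3.14, 3.14, 3.14].

### API

Orientations are given as a unit quaternion [x, y, z, w].
In Python, from plant import r gives the robot as it stands.
- The arm moves only by the tool play_rows, never from a script. Its arguments are lists of equal length, an entry for each row: "translation": the shift along the tool's x, y, z in m, a list of three; "delta_rot": the turn, a rotation vector about the tool's x, y, z in degrees, a list of three; "grip": the opening, from -1 (shut) to 1 (fully open). In form: {"translation": [[x, y, z], ...], "delta_rot": [[rx, ry, rz], ...], "grip": [grip, ...]}. A call has 1 to 20 rows; each row shifts and turns the commanded pose from where the row before left it, along the tool's axes as they then stand; what a row does not reach is not made up. A row lasts 1/8 s, in which the tool goes at most 62.5 mm and 10.7 degrees, less where a joint would pass 70% of its speed; a pose out of reach is approached as far as the arm can. A call with a gripper value outside its range is refused whole. The fingers move at their own pace and stop on an object; "squeeze" is the grip in N (left out, the last holds). Time passes only in rows, so rows that do not move let the fingers close. It gives the time, the measured TCP pose, the force, the opening and the grip force at its end, in the units of the state.
- r.get_state(): the state, without advancing time (a new reading comes with each control period).
- r.snapshot(name): name is "side" or "top"; returns the picture (400x640x3 uint8, blue, green, red); there is no depth.
- r.get_calibration(name): a dict with "intrinsics" (3x3 intrinsics, pixels), "k1" (the pictures are not rectified: a ray, as slopes to the right and down, at radius r is drawn at 1 + k1 r^2 times it, then the intrinsics apply), "eye" and "rotation" of the camera in the world. Camera axes: x right, y up, looking along -z (the intrinsics and any distortion apply to the point x, -y, -z); pixel columns grow to the right and rows downward; lengths in m; the calibration is good to about 2 mm. A picture is of the moment at which its call begins. get_calibration takes no time and is no camera call.
- r.finish_job(): hands the job in; it is judged then, once.
Trained networks look in the newest picture that a camera, given by its name, has taken for a name from the list of things; names that differ only in an ending like _2 or _b are one class to them, and where a whole thing is asked for, a point or a joint stands for the part that bears it (a point fixed in the world has none). Each returns a list of dicts, best first, with "confidence" (0 to 1); they miss things now and then, are a little off and sometimes report something else, mostly with a low value. They report only what shows in the picture. A call takes as long as a camera call. They do not tell look-alikes from the thing itself.
- r.look_for(camera, target): "point" ([x, y, z] in m, in world coordinates, good to about 4 mm: the middle of the surface that is visible of it).
- r.silhouettes(camera, target): "pixels" (400x640 bool, what is visible of it).
The state is a dict: "clock": time; "q": joint angles; "qd": joint speeds; "joint_torque": joint torques, N m; "tool_pos": TCP position; "eef_rot": TCP orientation; "contact_force": force on the tool from outside, world axes, zero at the start; "moment": the same for the moment, N m; "opening": opening from 0.0 (shut) to 1.0 (fully open); "finger_force": force on a finger pad.
Only numpy, scipy, OpenCV 4.12 (cv2) and the standard library are available. Lean on these libraries where they do the work, as an engineer would, in place of code of your own. Each camera call takes 0.05 s, during which the arm holds its last target. There are 200 camera calls.

## Working session

There is one attempt and no reset: what is moved stays moved. The work goes in short steps, Python scripts to look and compute and a tool call to move; the robot and the scene stay as the last step left them, time stands still between calls to the robot, and variables do not carry over. Pictures are saved under pics/ and viewed, at most 10 in all, crops included, and the job is handed in when it is done.

Besides the shell and the picture viewer there is one more tool, called after "Request:" as name(argument=value, ...) on one line, values as JSON. play_rows: Moves the arm, as the interface text tells. Its arguments: {"type":"object","properties":{"translation":{"type":"array","items":{"type":"array","items":{"type":"number"}}},"delta_rot":{"type":"array","items":{"type":"array","items":{"type":"number"}}},"grip":{"type":"array","items":{"type":"number"}},"squeeze":{"type":"number"}},"required":["translation","delta_rot","grip"]}

```bash
ls; mkdir -p pics
cat > h.py <<'E'
import numpy as np, cv2
from plant import r
from scipy.spatial.transform import Rotation as R
def cal(n):
    c=r.get_calibration(n); return np.array(c["intrinsics"]),c["k1"],np.array(c["eye"]),np.array(c["rotation"])
def proj(n,P):
    K,k,e,Rm=cal(n); p=(np.atleast_2d(P)-e)@Rm; s=np.c_[p[:,0],-p[:,1]]/-p[:,2:3]
    s=s*(1+k*(s**2).sum(1,keepdims=True)); return s@K[:2,:2].T+K[:2,2]
def unproj(n,uv,z):
    K,k,e,Rm=cal(n); d=(np.atleast_2d(uv)-K[:2,2])@np.linalg.inv(K[:2,:2]).T; s=d.copy()
    for _ in range(20): s=d/(1+k*(s**2).sum(1,keepdims=True))
    v=np.c_[s[:,0],-s[:,1],-np.ones(len(s))]@Rm.T
    return e+v*((z-e[2])/v[:,2])[:,None]
def rect(n,m,z):
    c=max(cv2.findContours(m.astype(np.uint8),0,1)[0],key=cv2.contourArea)[:,0]
    P=unproj(n,c,z)[:,:2].astype(np.float32)
    (x,y),(w,h),a=cv2.minAreaRect(P*1000)
    if w<h: w,h,a=h,w,a+90
    return np.round([x,y,w,h,(a+90)%180-90],1)
E
python3 - <<'E'
from h import *
for n in("top","side"):
    im=r.snapshot(n); cv2.imwrite(f"pics/{n}0.png",im)
    print(n,cal(n)[2])
    for t in("holder","jaw","jaw_grip","whetstone","dressing_stone","spoon"):
        for d in r.look_for(n,t): print(t,round(d["confidence"],2),np.round(d["point"],3),proj(n,d["point"]).round())
    for t,z in(("whetstone",.025),("jaw",.036),("holder",.012)):
        for d in r.silhouettes(n,t):
            print("sil",t,round(d["confidence"],2),d["pixels"].sum(),rect(n,d["pixels"],z))
E
```

```text
pics
top [0.38485752 0.13219438 0.93327632]Traceback (most recent call last):
  File "<stdin>", line 6, in <module>
  File "h.py", line 7, in proj
    K,k,e,Rm=cal(n); p=(np.atleast_2d(P)-e)@Rm; s=np.c_[p[:,0],-p[:,1]]/-p[:,2:3]
                       ~~~~~~~~~~~~~~~~~~~~^~~
ValueError: matmul: Input operand 1 has a mismatch in its core dimension 0, with gufunc signature (n?,k),(k,m?)->(n?,m?) (size 4 is different from 3)
```

Rotation is a quaternion.

```bash
sed -i 's/np.array(c\["rotation"\])/R.from_quat(c["rotation"]).as_matrix()/' h.py
python3 - <<'E'
from h import *
for n in("top","side"):
    im=r.snapshot(n); cv2.imwrite(f"pics/{n}1.png",im)
    print(n,cal(n)[2])
    for t in("holder","jaw","jaw_grip","whetstone","dressing_stone","spoon"):
        for d in r.look_for(n,t): print(t,round(d["confidence"],2),np.round(d["point"],3),proj(n,d["point"]).round())
    for t,z in(("whetstone",.025),("jaw",.036),("holder",.012)):
        for d in r.silhouettes(n,t):
            print("sil",t,round(d["confidence"],2),d["pixels"].sum(),rect(n,d["pixels"],z))
print(r.get_state())
E
```

```text
top [0.38485752 0.13219438 0.93327632]
holder 0.95 [ 0.56  -0.123  0.014] [[431. 204.]]
jaw 0.63 [ 0.553 -0.132  0.036] [[438. 205.]]
jaw_grip 0.91 [ 0.55  -0.128  0.034] [[435. 207.]]
jaw_grip 0.31 [0.662 0.267 0.006] [[259. 163.]]
whetstone 0.9 [0.422 0.409 0.026] [[190. 267.]]
whetstone 0.68 [0.46  0.26  0.022] [[259. 250.]]
dressing_stone 0.68 [0.71  0.088 0.022] [[336. 140.]]
spoon 0.54 [0.66  0.27  0.005] [[257. 163.]]
sil whetstone 0.63 1505 [465.7 261.2 132.4  56.3  12.4]
sil whetstone 0.56 1548 [4.234e+02 4.090e+02 1.296e+02 5.870e+01 4.000e-01]
sil jaw 0.71 539 [ 547.2 -130.5   92.4   34.5    5.8]
sil holder 0.65 3261 [ 571.9 -128.2  290.2   63.3   12.4]
side [0.29874587 1.04979236 0.85130189]
holder 0.59 [ 0.567 -0.118  0.013] [[340. 155.]]
jaw 0.85 [ 0.552 -0.127  0.034] [[345. 149.]]
jaw_grip 0.85 [ 0.549 -0.123  0.03 ] [[346. 151.]]
jaw_grip 0.39 [ 0.567 -0.117  0.013] [[340. 156.]]
whetstone 0.82 [0.457 0.273 0.029] [[346. 246.]]
whetstone 0.57 [0.423 0.426 0.024] [[345. 299.]]
dressing_stone 0.77 [0.705 0.101 0.022] [[274. 189.]]
spoon 0.65 [0.661 0.27  0.009] [[268. 
[... 240 characters left out ...]
 1.1, 'q': array([ 1.29277749,  0.68908201, -0.19461551,  1.56528234,  0.15729402,
        0.90249914, -0.21509956]), 'qd': array([-0.00235744,  0.00049024, -0.00115401,  0.0015664 , -0.00054694,
        0.00126639,  0.00038462]), 'joint_torque': array([ 4.51105789e-04, -5.27502072e+01, -1.26713756e+00, -1.53746974e+01,
       -5.19058784e-02, -8.64703816e-04, -2.32700660e-05]), 'tool_pos': array([ 0.19178486, -0.59487578,  0.30275907]), 'eef_rot': array([9.87868481e-01, 1.55292824e-01, 2.22962670e-05, 5.27783789e-05]), 'contact_force': array([-0.26560997,  0.42915781, -0.48931274]), 'moment': array([-0.03064019,  0.03498453,  0.03478607]), 'finger_force': 0.0, 'opening': 1.0002558054670787}
```

View pics/top1.png

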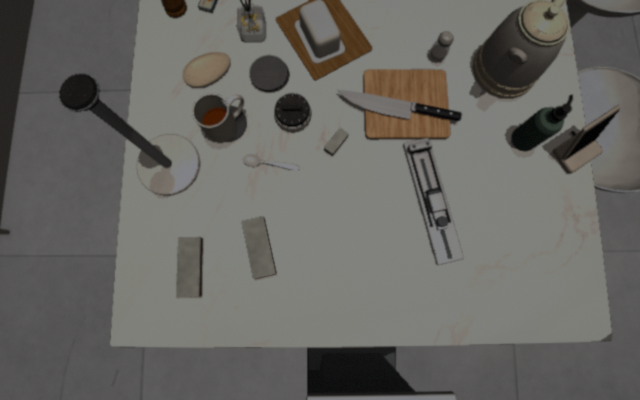

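View pics/side1.png

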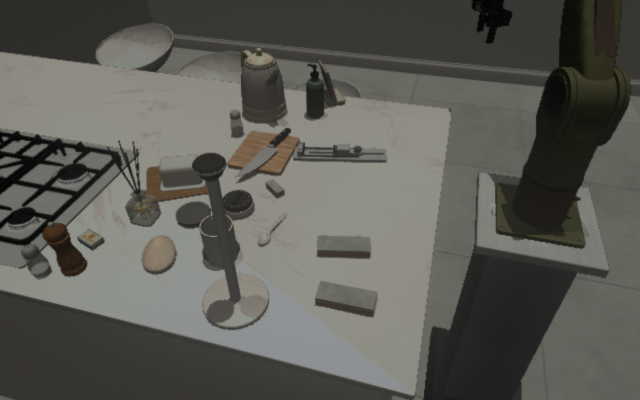

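The top picture shows two whetstone-like bars, at (190,267) and (258,248). The dressing stone is at (336,141), and the holder runs from (415,145) to (450,260). Its jaw is at about (437,207), with the thumbscrew on the robot's side.

Candidates for the whetstone: A (190,267) y≈0.41, B (258,248) y≈0.26, dressing stone (336,141), which is too small. The robot's right is -y, which is image right, so I choose B. Next is a close crop plus a box fit.

```bash
cat >> h.py <<'E'
from scipy.optimize import minimize
def box(p,L,W,z0,z1):
    c,s=np.cos(p[2]),np.sin(p[2])
    return np.array([[p[0]+c*a-s*b,p[1]+s*a+c*b,z] for a in(-L/2,L/2) for b in(-W/2,W/2) for z in(z0,z1)])
def fit(masks,p0,L,W,z0,z1):
    def cost(q):
        p=[q[0]/1e3,q[1]/1e3,q[2]/100]; t=0
        for n,m in masks.items():
            h=cv2.convexHull((proj(n,box(p,L,W,z0,z1))*16).astype(np.float32)).round().astype(np.int32)
            im=np.zeros((400,640),np.uint8); cv2.fillConvexPoly(im,h,255,cv2.LINE_AA,4)
            a=im/255.; t+=np.abs(a-m).sum()/m.sum()
        return t
    q0=np.array([p0[0]*1e3,p0[1]*1e3,p0[2]*100])
    s=minimize(cost,q0,method="Nelder-Mead",options=dict(initial_simplex=q0+np.array([[0,0,0],[8,0,0],[0,8,0],[0,0,8]])))
    return np.round([s.x[0],s.x[1],np.degrees(s.x[2]/100)],1),round(s.fun,3)
E
python3 - <<'E'
from h import *
im={n:r.snapshot(n) for n in("top","side")}
w={}
for n in im:
    for d in r.silhouettes(n,"whetstone"):
        w.setdefault("B" if abs(rect(n,d["pixels"],.025)[1]-265)<40 else "A",{})[n]=d["pixels"]
for k,p in(("A",(.423,.41,0)),("B",(.465,.262,.21))):
    for m in (w[k],{n:v for n,v in w[k].items() if n=="top"},{n:v for n,v in w[k].items() if n=="side"}):
        if m: print(k,list(m),*fit(m,p,.13,.05,0,.025))
hm={n:d[0]["pixels"] for n in im if (d:=r.silhouettes(n,"holder"))}
print("holder",*fit(hm,(.572,-.128,.216),.29,.062,0,.012), *fit({"top":hm["top"]},(.572,-.128,.216),.29,.062,0,.012))
for t in("jaw_grip","jaw"):
  for n in im:
    for d in r.look_for(n,t)[:1]: print(t,n,np.round(d["point"],4))
t=im["top"]
a=cv2.resize(t[200:300,160:300],None,fx=4,fy=4,interpolation=2); b=cv2.resize(t[130:270,390:480],None,fx=4,fy=4,interpolation=2)
o=np.zeros((560,560+360-130,3),np.uint8); o[:400,:430]=a[:,130:]; o[:,430:]=b
cv2.imwrite("pics/crop.png",cv2.convertScaleAbs(o,alpha=1.5))
E
```

```text
A ['top', 'side'] [423.1 413.6   0.9] 0.258
A ['top'] [422.9 413.8   0.5] 0.1
A ['side'] [4.240e+02 4.123e+02 2.000e-01] 0.153
B ['top', 'side'] [466.6 262.1  13. ] 0.266
B ['top'] [467.1 262.7  13.1] 0.121
B ['side'] [466.3 259.3  13. ] 0.138
holder [ 571.6 -133.1   12.3] 0.348 [ 571.5 -130.3   12.3] 0.111
jaw_grip top [ 0.5468 -0.1295  0.0352]
jaw_grip side [ 0.5473 -0.124   0.0297]
jaw top [ 0.551  -0.1313  0.0345]
jaw side [ 0.5526 -0.1271  0.0339]
```

View pics/crop.png

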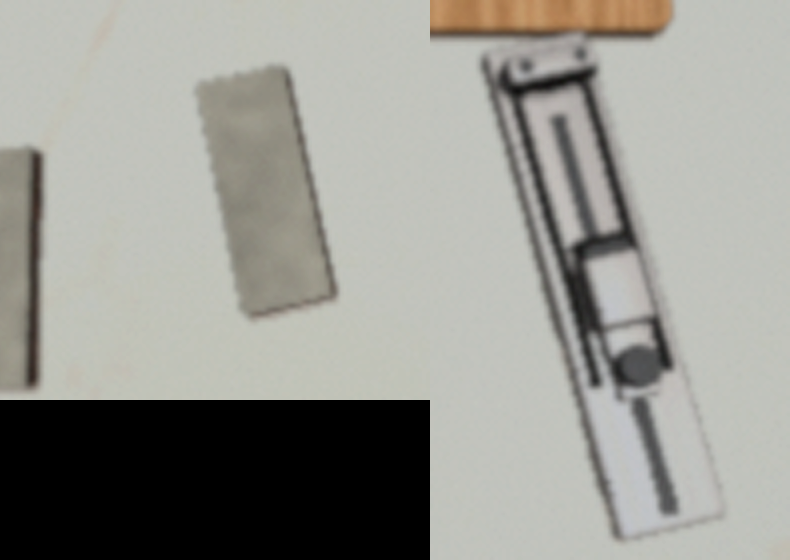

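The crop shows B whole, a plain bar with its corners at about (197,85), (290,67), (335,297) and (248,317). The stop is at the far end (550,65), the nose at (605,245), the jaw block top at (619,287) and the thumbscrew at (638,366).

Run:
```python
from h import *
f=lambda u,v,z: unproj("top",[390+(u-430)/4-.4,130+v/4-.4],z)[0]
o=np.array([.572,-.129]); a=np.radians(12.4+180); M=np.array([[np.cos(a),np.sin(a)],[-np.sin(a),np.cos(a)]])
for k,v in dict(block=(619,287,.036),screw=(638,366,.034),slotfar=(559,115,.012),slotnear=(671,513,.012),stopL=(507,85,.034),stopR=(596,68,.034),blkFL=(583,258,.036),blkFR=(632,245,.036),blkNL=(605,328,.036),blkNR=(655,318,.036),bNL=(618,538,.012),bNR=(723,514,.012)).items():
    p=f(*v)[:2]; print(k,p.round(4),(M@(p-o)*1e3).round(1))
```

```text
block [ 0.5613 -0.1312] [10.9 -0.2]
screw [ 0.5176 -0.1396] [55.4 -1.4]
slotfar [ 0.6673 -0.1098] [-97.2   1.7]
slotnear [ 0.4387 -0.1596] [136.8   1.3]
stopL [ 0.6783 -0.0755] [-115.3  -29.4]
stopR [ 0.6882 -0.1267] [-114.    22.7]
blkFL [ 0.5778 -0.1122] [ -9.2 -15.2]
blkFR [ 0.5849 -0.1399] [-10.3  13.4]
blkNL [ 0.5385 -0.122 ] [ 31.3 -14. ]
blkNR [ 0.5438 -0.1501] [32.1 14.5]
bNL [ 0.4253 -0.1293] [143.3 -31.2]
bNR [ 0.4378 -0.1886] [143.9  29.4]
```

Request:
play_rows(translation=[[0.0353,-0.0235,0.006],[0.0353,-0.0235,0.006],[0.0353,-0.0235,0.006],[0.0353,-0.0235,0.006],[0.0353,-0.0235,0.006],[0.0353,-0.0235,0.006],[0.0353,-0.0235,0.006],[0.0353,-0.0235,0.006],[0.0353,-0.0235,0.006],[0.0353,-0.0235,0.006],[0.0353,-0.0235,0.006],[0.0353,-0.0235,0.006],[0.0353,-0.0235,0.006],[0.0353,-0.0235,0.006],[0,0,0],[0,0,0]], delta_rot=[[0,0,0],[0,0,0],[0,0,0],[0,0,0],[0,0,0],[0,0,0],[0,0,0],[0,0,0],[0,0,0],[0,0,0],[0,0,0],[0,0,0],[0,0,0],[0,0,0],[0,0,5.4],[0,0,0]], grip=[1,1,1,1,1,1,1,1,1,1,1,1,1,1,1,1], squeeze=20)

```text
clock: 3.6
tool_pos: [0.5614, -0.1298, 0.2186]
eef_rot: [0.994, 0.109, -0.0, 0.0]
contact_force: [-0.1, -0.2, -0.1]
opening: 1.0
finger_force: 0.0
```

Request:
play_rows(translation=[[0,0.0014,0.03],[0,0,0.04],[0,0,0.035],[0,0,0.02],[0,0,0.0096],[0,0,0],[0,0,0],[0,0,0],[0,0,0],[0,0,0]], delta_rot=[[0,0,0],[0,0,0],[0,0,0],[0,0,0],[0,0,0],[0,0,0],[0,0,0],[0,0,0],[0,0,0],[0,0,0]], grip=[1,1,1,1,1,1,-1,-1,-1,-1], squeeze=30)

```text
clock: 4.85
tool_pos: [0.5616, -0.1315, 0.0844]
eef_rot: [0.994, 0.109, 0.0, 0.0]
contact_force: [1.0, 0.0, -0.1]
opening: 0.57
finger_force: 0.0
```

Request:
play_rows(translation=[[0,0,0],[0,0,0],[0,0,0],[0,0,0]], delta_rot=[[0,0,0],[0,0,0],[0,0,0],[0,0,0]], grip=[-1,-1,-1,-1])

```text
clock: 5.35
tool_pos: [0.5614, -0.1313, 0.0841]
eef_rot: [0.994, 0.109, -0.0, -0.0]
contact_force: [0.2, 1.0, 0.3]
opening: 0.358
finger_force: 30.0
```

Request:
play_rows(translation=[[-0.008,0,0],[-0.008,0,0],[-0.008,0,0],[-0.008,0,0],[-0.008,0,0],[-0.008,0,0],[-0.008,0,0],[-0.008,0,0],[0,0,0],[0,0,0]], delta_rot=[[0,0,0],[0,0,0],[0,0,0],[0,0,0],[0,0,0],[0,0,0],[0,0,0],[0,0,0],[0,0,0],[0,0,0]], grip=[-1,-1,-1,-1,-1,-1,-1,-1,-1,-1])

```text
clock: 6.6
tool_pos: [0.4979, -0.1456, 0.0841]
eef_rot: [0.994, 0.108, -0.001, 0.0]
contact_force: [-1.7, 0.6, 1.5]
opening: 0.358
finger_force: 30.0
```

Request:
play_rows(translation=[[0,0,0],[0,0,0],[0,0,0],[0,0,0],[0,0,-0.015],[0,0,-0.03],[0,0,-0.04],[0.0057,-0.0405,-0.01],[0.0057,-0.0405,-0.01],[0.0057,-0.0405,0],[0.0057,-0.0405,0],[0.0057,-0.0405,0],[0.0057,-0.0405,0],[0.0057,-0.0405,0],[0.0057,-0.0405,0],[0.0057,-0.0405,0],[0.0057,-0.0405,0],[0,0,0]], delta_rot=[[0,0,0],[0,0,0],[0,0,0],[0,0,0],[0,0,0],[0,0,0],[0,0,0],[0,0,0],[0,0,0],[0,0,0],[0,0,0],[0,0,0],[0,0,0],[0,0,0],[0,0,0],[0,0,0],[0,0,-0.5],[0,0,0]], grip=[1,1,1,1,1,1,1,1,1,1,1,1,1,1,1,1,1,1])

```text
clock: 8.85
tool_pos: [0.4663, 0.267, 0.19]
eef_rot: [0.993, 0.116, 0.001, -0.002]
contact_force: [0.4, -1.6, 0.9]
opening: 1.002
finger_force: 0.0
```

Run:
```python
from h import *
t=r.snapshot("top")
for d in r.look_for("top","jaw_grip")+r.look_for("top","jaw"): print(round(d["confidence"],2),np.round(d["point"],4))
print(r.get_state()["tool_pos"])
b=cv2.resize(t[130:270,390:480],None,fx=4,fy=4,interpolation=2); a=cv2.resize(t[160:300,200:300],None,fx=4,fy=4,interpolation=2)
cv2.imwrite("pics/crop2.png",cv2.convertScaleAbs(np.hstack([a,b]),alpha=1.5))
```

```text
0.84 [ 0.4851 -0.1428  0.0337]
0.87 [ 0.4934 -0.145   0.0353]
[0.46732191 0.26122876 0.18964168]
```

View pics/crop2.png

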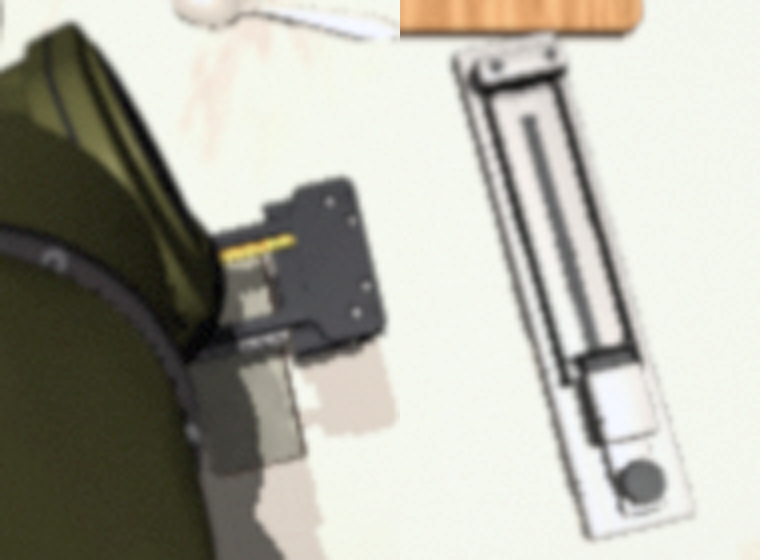

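The jaw is back, with its nose at (605,355) in the crop, and the gripper is over stone B. Descending to grasp.

Request:
play_rows(translation=[[0,0,0.03],[0,0,0.04],[0,0,0.03],[0,0,0.015],[0,0,0.0066],[0,0,0],[0,0,0],[0,0,0],[0,0,0],[0,0,0],[0,0,0],[0,0,0]], delta_rot=[[0,0,0],[0,0,0],[0,0,0],[0,0,0],[0,0,0],[0,0,0],[0,0,0],[0,0,0],[0,0,0],[0,0,0],[0,0,0],[0,0,0]], grip=[1,1,1,1,1,1,-1,-1,-1,-1,-1,-1], squeeze=25)

```text
clock: 10.5
tool_pos: [0.4673, 0.2628, 0.0677]
eef_rot: [0.994, 0.113, 0.0, -0.0]
contact_force: [-0.3, 0.2, 2.8]
opening: 0.569
finger_force: 25.0
```

Run:
```python
from h import *
s=r.get_state(); print(s["tool_pos"],R.from_quat(s["eef_rot"]).as_matrix().round(4),s["finger_force"],s["opening"]*88)
```

```text
[0.46726486 0.26277535 0.06768726] [[ 9.744e-01  2.246e-01  2.000e-04]
 [ 2.246e-01 -9.744e-01  5.000e-04]
 [ 3.000e-04 -4.000e-04 -1.000e+00]] 24.999185660853982 50.03104933326489
```

Request:
play_rows(translation=[[0,0,-0.01],[0,0,-0.025],[0,0,-0.035],[0,0,-0.022],[0.0048,0.0369,0],[0.0048,0.0369,0],[0.0048,0.0369,0],[0.0048,0.0369,0],[0.0048,0.0369,0],[0.0048,0.0369,0],[0.0048,0.0369,0],[0.0048,0.0369,0],[0.0048,0.0369,0],[0.0048,0.0369,0],[0.0048,0.0369,0],[0,0,0],[0,0,0],[0,0,0]], delta_rot=[[0,0,0],[0,0,0],[0,0,0],[0,0,0],[0,0,0],[0,0,0],[0,0,0],[0,0,0],[0,0,0],[0,0,0],[0,0,0],[0,0,0],[0,0,0],[0,0,0],[0,0,0],[0,0,0.6],[0,0,0],[0,0,0]], grip=[-1,-1,-1,-1,-1,-1,-1,-1,-1,-1,-1,-1,-1,-1,-1,-1,-1,-1])

```text
clock: 12.75
tool_pos: [0.6092, -0.1195, 0.1593]
eef_rot: [0.994, 0.109, -0.001, -0.001]
contact_force: [-0.1, -0.1, -4.7]
opening: 0.562
finger_force: 25.0
```

Run:
```python
from h import *
s=r.get_state(); p=s["tool_pos"]; print(p.round(4),R.from_quat(s["eef_rot"]).as_matrix().round(4)[:2,:2],s["finger_force"],s["opening"]*88)
zb=p[2]-.0677
for n in("top","side"):
    t=r.snapshot(n); cv2.imwrite(f"pics/held_{n}.png",t)
    w=[d["pixels"] for d in r.silhouettes(n,"whetstone")]
    for m in w: print(n,m.sum(),rect(n,m,zb+.025))
# expected end faces of held stone
    q=proj(n,box((p[0],p[1],np.radians(12.5)),.13,.05,zb,zb+.025)); 
    u0,v0=q.min(0).astype(int)-40; u1,v1=q.max(0).astype(int)+40; v0=max(v0,0)
    c=t.copy()
    for x,y in q: cv2.circle(c,(int(round(x)),int(round(y))),1,(0,0,255),-1)
    c=cv2.resize(c[v0:v1,u0:u1],(400,int(400*(v1-v0)/(u1-u0))),interpolation=2)
    cv2.imwrite(f"pics/c_{n}.png",c); print(u0,v0,u1,v1,q.round().tolist())
a,b=[cv2.imread(f"pics/c_{n}.png") for n in("top","side")]; h=max(len(a),len(b))
o=np.zeros((h,800,3),np.uint8); o[:len(a),:400]=a;o[:len(b),400:]=b; cv2.imwrite("pics/crop3.png",cv2.convertScaleAbs(o[:600],alpha=1.4))
```

```text
[ 0.6092 -0.1195  0.1593] [[ 0.9763  0.2162]
 [ 0.2162 -0.9763]] 24.99938966240734 49.444596125088594
top 1534 [418.5 382.2 118.6  50.9   0.8]
top 661 [ 567.3 -124.8   54.9   52.1  -78.2]
top 359 [672.8  92.   61.   28.1 -35.5]
377 98 501 246 [[457.0, 201.0], [462.0, 198.0], [434.0, 206.0], [438.0, 204.0], [440.0, 142.0], [443.0, 138.0], [418.0, 147.0], [420.0, 143.0]]
side 1432 [408.7 490.9 115.7  60.9   0. ]
side 420 [ 569.2 -113.3   85.1   56.3  -77.1]
264 79 388 176 [[349.0, 128.0], [349.0, 121.0], [348.0, 137.0], [349.0, 129.0], [306.0, 127.0], [306.0, 120.0], [305.0, 136.0], [305.0, 128.0]]
```

View pics/crop3.png

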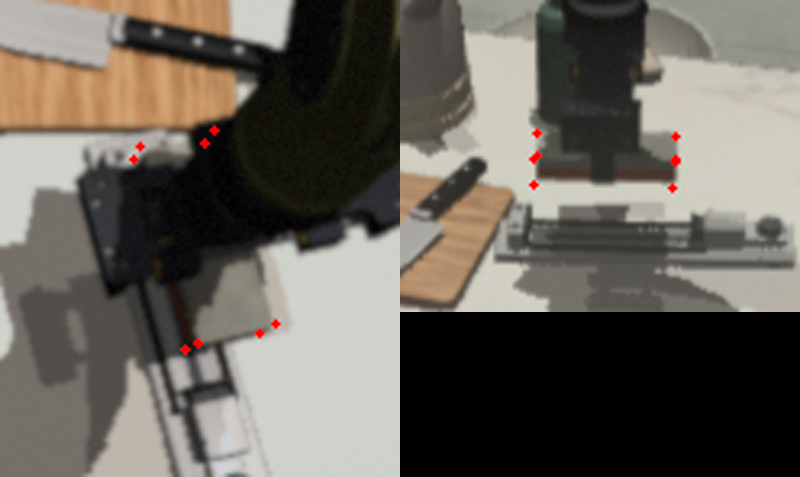

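The held stone matches the prediction. In the right-hand view its ends are at (538,160) and (677,160), against the predicted 534 and 674, and it hangs level between the stop (517,215) and the jaw (722,225). Lowering gently.

Request:
play_rows(translation=[[0.002,0.001,0.015],[0,0,0.02],[0,0,0.018],[0,0,0.012],[0,0,0.006],[0,0,0],[0,0,0]], delta_rot=[[0,0,0],[0,0,0],[0,0,0],[0,0,0],[0,0,0],[0,0,0],[0,0,0]], grip=[-1,-1,-1,-1,-1,-1,-1])

```text
clock: 13.82
tool_pos: [0.6124, -0.1219, 0.0891]
eef_rot: [0.994, 0.108, 0.001, 0.0]
contact_force: [0.7, 0.2, -3.4]
opening: 0.561
finger_force: 25.0
```

Request:
play_rows(translation=[[0,0,0.001],[0,0,0.001],[0,0,0.001],[0,0,0]], delta_rot=[[0,0,0],[0,0,0],[0,0,0],[0,0,0]], grip=[-1,-1,-1,-1])

```text
clock: 14.32
tool_pos: [0.6119, -0.1218, 0.0855]
eef_rot: [0.994, 0.108, -0.0, 0.0]
contact_force: [0.2, -0.6, -3.7]
opening: 0.563
finger_force: 25.0
```

Request:
play_rows(translation=[[0,0,0.001],[0,0,0.001],[0,0,0]], delta_rot=[[0,0,0],[0,0,0],[0,0,0]], grip=[-1,-1,-1])

```text
clock: 14.7
tool_pos: [0.612, -0.1218, 0.0838]
eef_rot: [0.994, 0.108, 0.0, 0.0]
contact_force: [-0.4, 1.0, -1.2]
opening: 0.565
finger_force: 25.0
```

Request:
play_rows(translation=[[0,0,0.001],[0,0,0]], delta_rot=[[0,0,0],[0,0,0]], grip=[-1,-1])

```text
clock: 14.95
tool_pos: [0.6119, -0.1218, 0.0837]
eef_rot: [0.994, 0.108, 0.0, 0.0]
contact_force: [-2.2, 1.7, 6.3]
opening: 0.563
finger_force: 25.0
```

Request:
play_rows(translation=[[0,0,0],[0,0,0],[0,0,0],[0,0,0],[0,0,0],[0,0,-0.015],[0,0,-0.03],[0,0,-0.04],[-0.03,0,0],[-0.03,0,0],[-0.03,0,0],[-0.0265,-0.0012,0],[0,0,0],[0,0,0]], delta_rot=[[0,0,0],[0,0,0],[0,0,0],[0,0,0],[0,0,0],[0,0,0],[0,0,0],[0,0,0],[0,0,0],[0,0,0],[0,0,0],[0,0,0],[0,0,0],[0,0,0]], grip=[1,1,1,1,1,1,1,1,1,1,1,1,1,1])

```text
clock: 16.7
tool_pos: [0.4996, -0.1454, 0.1682]
eef_rot: [0.994, 0.108, 0.002, 0.0]
contact_force: [0.5, 0.1, -0.2]
opening: 1.005
finger_force: 0.0
```

Run:
```python
from h import *
s=r.get_state(); print(s["tool_pos"].round(4),s["contact_force"].round(1),s["opening"])
for n in("top","side"):
    t=r.snapshot(n); cv2.imwrite(f"pics/p_{n}.png",t)
    for d in r.silhouettes(n,"whetstone"):
        m=d["pixels"]; q=rect(n,m,.041); print(n,m.sum(),q)
        if abs(q[1]+120)<60: print(fit({n:m},(.612,-.122,.216),.13,.05,.016,.041))
a,b=[cv2.imread(f"pics/p_{n}.png") for n in("top","side")]
o=np.hstack([cv2.resize(a[125:275,380:480],(400,600),interpolation=2),cv2.resize(b[110:210,280:400],(400,333),interpolation=2)[:,:].repeat(1,0) if 0 else cv2.copyMakeBorder(cv2.resize(b[110:210,280:400],(400,333),interpolation=2),0,267,0,0,0)])
cv2.imwrite("pics/crop4.png",cv2.convertScaleAbs(o,alpha=1.4))
```

```text
[ 0.4996 -0.1454  0.1682] [ 0.5  0.1 -0.2] 1.0050579315234331
top 1442 [ 611.  -120.6  133.5   60.6   10.7]
(array([ 613.6, -123.2,   10.4]), np.float64(0.121))
top 1512 [423.7 405.2 125.4  55.6   0.5]
side 640 [ 608.7 -112.7  128.    88.2   14.9]
(array([ 611.6, -128.9,   12.7]), np.float64(0.145))
side 1480 [420.7 434.  128.6  66.2   1.7]
```

View pics/crop4.png

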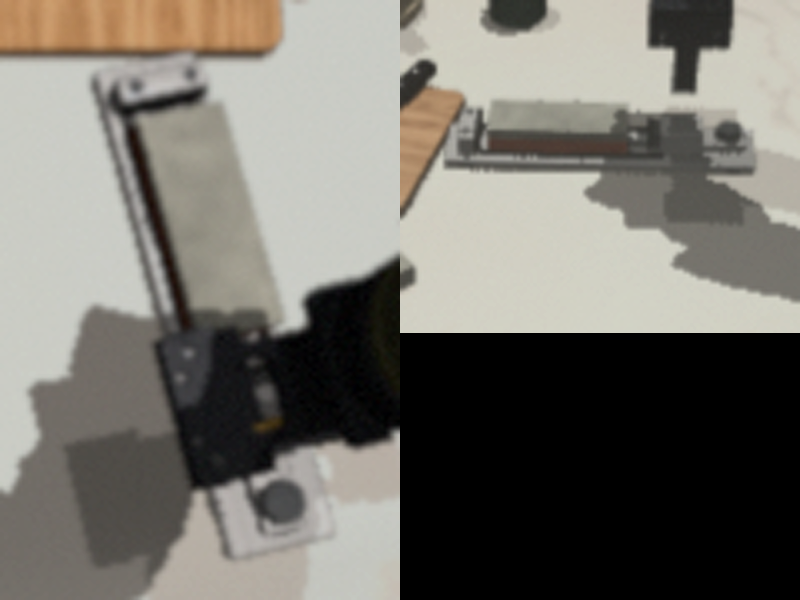

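The stone lies flat and square, with its ends at (490,130) and (628,130) in the side crop and a small gap to the stop at (470,130). Gripping the jaw.

Request:
play_rows(translation=[[-0.0015,0,0.02],[0,0,0.03],[0,0,0.022],[0,0,0.012],[0,0,0],[0,0,0],[0,0,0],[0,0,0],[0,0,0],[0,0,0],[0,0,0],[0,0,0],[0,0,0]], delta_rot=[[0,0,0],[0,0,0],[0,0,0],[0,0,0],[0,0,0],[0,0,0],[0,0,0],[0,0,0],[0,0,0],[0,0,0],[0,0,0],[0,0,0],[0,0,0]], grip=[1,1,1,1,1,-1,-1,-1,-1,-1,-1,-1,-1], squeeze=45)

```text
clock: 18.52
tool_pos: [0.4964, -0.1459, 0.0836]
eef_rot: [0.994, 0.108, 0.0, 0.0]
contact_force: [-0.6, 0.2, 0.5]
opening: 0.359
finger_force: 45.0
```

Request:
play_rows(translation=[[0.003,0,0],[0.003,0,0],[0.003,0,0],[0.003,0,0],[0,0,0],[0,0,0]], delta_rot=[[0,0,0],[0,0,0],[0,0,0],[0,0,0],[0,0,0],[0,0,0]], grip=[-1,-1,-1,-1,-1,-1])

```text
clock: 19.27
tool_pos: [0.5088, -0.1431, 0.0835]
eef_rot: [0.994, 0.108, 0.001, 0.0]
contact_force: [0.9, 0.5, 1.0]
opening: 0.359
finger_force: 45.0
```

Request:
play_rows(translation=[[0.002,0,0],[0.002,0,0],[0.002,0,0],[0.002,0,0],[0,0,0]], delta_rot=[[0,0,0],[0,0,0],[0,0,0],[0,0,0],[0,0,0]], grip=[-1,-1,-1,-1,-1])

```text
clock: 19.9
tool_pos: [0.5154, -0.1417, 0.0835]
eef_rot: [0.994, 0.108, -0.001, -0.0]
contact_force: [-3.1, 0.1, 5.0]
opening: 0.358
finger_force: 45.0
```

Request:
play_rows(translation=[[0.001,0,0],[0.001,0,0],[0.001,0,0],[0,0,0],[0,0,0]], delta_rot=[[0,0,0],[0,0,0],[0,0,0],[0,0,0],[0,0,0]], grip=[-1,-1,-1,-1,-1])

```text
clock: 20.52
tool_pos: [0.5181, -0.1411, 0.0835]
eef_rot: [0.994, 0.108, -0.001, -0.0]
contact_force: [-2.6, -0.1, 5.0]
opening: 0.356
finger_force: 45.0
```

Request:
play_rows(translation=[[0.001,0,0],[0.001,0,0],[0,0,0],[0,0,0]], delta_rot=[[0,0,0],[0,0,0],[0,0,0],[0,0,0]], grip=[-1,-1,-1,-1])

```text
clock: 21.02
tool_pos: [0.52, -0.1406, 0.0835]
eef_rot: [0.994, 0.108, -0.001, -0.0]
contact_force: [-4.0, 0.7, 5.2]
opening: 0.361
finger_force: 45.0
```

Request:
play_rows(translation=[[0.001,0,0],[0.001,0,0],[0,0,0],[0,0,0]], delta_rot=[[0,0,0],[0,0,0],[0,0,0],[0,0,0]], grip=[-1,-1,-1,-1])

```text
clock: 21.52
tool_pos: [0.5219, -0.1402, 0.0835]
eef_rot: [0.994, 0.108, -0.001, -0.0]
contact_force: [-4.8, 0.7, 5.5]
opening: 0.36
finger_force: 45.0
```

Request:
play_rows(translation=[[0.001,0,0],[0,0,0],[0,0,0]], delta_rot=[[0,0,0],[0,0,0],[0,0,0]], grip=[-1,-1,-1])

```text
clock: 21.9
tool_pos: [0.5229, -0.14, 0.0835]
eef_rot: [0.994, 0.108, -0.001, -0.0]
contact_force: [-4.1, 0.6, 5.0]
opening: 0.357
finger_force: 45.0
```

Request:
play_rows(translation=[[0.001,0,0],[0,0,0],[0,0,0]], delta_rot=[[0,0,0],[0,0,0],[0,0,0]], grip=[-1,-1,-1])

```text
clock: 22.28
tool_pos: [0.5235, -0.1399, 0.0835]
eef_rot: [0.994, 0.108, -0.001, -0.0]
contact_force: [-4.6, 0.3, 6.0]
opening: 0.361
finger_force: 45.0
```

Request:
play_rows(translation=[[0.001,0,0],[0,0,0],[0,0,0]], delta_rot=[[0,0,0],[0,0,0],[0,0,0]], grip=[-1,-1,-1])

```text
clock: 22.65
tool_pos: [0.5239, -0.1398, 0.0835]
eef_rot: [0.994, 0.107, -0.002, -0.0]
contact_force: [-5.7, -0.2, 7.1]
opening: 0.358
finger_force: 45.0
```

Request:
play_rows(translation=[[0.001,0,0],[0,0,0],[0,0,0]], delta_rot=[[0,0,0],[0,0,0],[0,0,0]], grip=[-1,-1,-1])

```text
clock: 23.02
tool_pos: [0.5243, -0.1397, 0.0835]
eef_rot: [0.994, 0.107, -0.002, -0.0]
contact_force: [-7.4, -0.2, 8.3]
opening: 0.357
finger_force: 45.0
```

Request:
play_rows(translation=[[0.001,0,0],[0,0,0],[0,0,0]], delta_rot=[[0,0,0],[0,0,0],[0,0,0]], grip=[-1,-1,-1])

```text
clock: 23.4
tool_pos: [0.5247, -0.1396, 0.0835]
eef_rot: [0.994, 0.107, -0.003, -0.0]
contact_force: [-8.8, -0.2, 9.2]
opening: 0.359
finger_force: 45.0
```

Request:
play_rows(translation=[[0.001,0,0],[0,0,0],[0.001,0,0],[0,0,0],[0,0,0]], delta_rot=[[0,0,0],[0,0,0],[0,0,0],[0,0,0],[0,0,0]], grip=[-1,-1,-1,-1,-1])

```text
clock: 24.02
tool_pos: [0.5255, -0.1394, 0.0835]
eef_rot: [0.994, 0.107, -0.004, -0.0]
contact_force: [-8.7, -0.3, 11.3]
opening: 0.359
finger_force: 45.0
```

Request:
play_rows(translation=[[0.001,0,0],[0,0,0],[0,0,0],[0,0,0]], delta_rot=[[0,0,0],[0,0,0],[0,0,0],[0,0,0]], grip=[-1,-1,-1,-1])

```text
clock: 24.52
tool_pos: [0.526, -0.1394, 0.0835]
eef_rot: [0.994, 0.107, -0.005, -0.0]
contact_force: [-11.0, -1.6, 11.0]
opening: 0.359
finger_force: 45.0
```

Run:
```python
from h import *
for n in("side","top"):
    t=r.snapshot(n); cv2.imwrite(f"pics/f_{n}.png",t)
    s=r.get_state(); a=R.from_quat(s["eef_rot"]).as_matrix()
    print(s["tool_pos"].round(4),s["contact_force"].round(2),s["moment"].round(2),(a.T@s["contact_force"]).round(2))
    for d in r.silhouettes(n,"whetstone"):
        m=d["pixels"]; q=rect(n,m,.041)
        if abs(q[1]+120)<60: print(n,q,fit({n:m},(.618,-.12,.216),.13,.05,.016,.041))
a,b=[cv2.imread(f"pics/f_{n}.png") for n in("top","side")]
o=np.hstack([cv2.resize(a[125:275,380:480],(400,600),interpolation=2),cv2.copyMakeBorder(cv2.resize(b[110:210,280:400],(400,333),interpolation=2),0,267,0,0,0)])
cv2.imwrite("pics/crop5.png",cv2.convertScaleAbs(o,alpha=1.4))
```

```text
[ 0.5259 -0.1394  0.0835] [-11.28  -0.14  11.51] [-0.36  2.03  0.12] [-11.16  -2.28 -11.4 ]
side [ 615.  -108.   127.6   82.5   14.9] (array([ 620.2, -126.4,   14.8]), np.float64(0.18))
[ 0.5259 -0.1394  0.0835] [-10.54  -0.98  11.85] [-0.3   1.96  0.15] [-10.62  -1.3  -11.75]
top [ 625.5 -115.4  118.1   55.9   12.2] (array([ 634.4, -117.2,    9.3]), np.float64(0.331))
```

View pics/crop5.png

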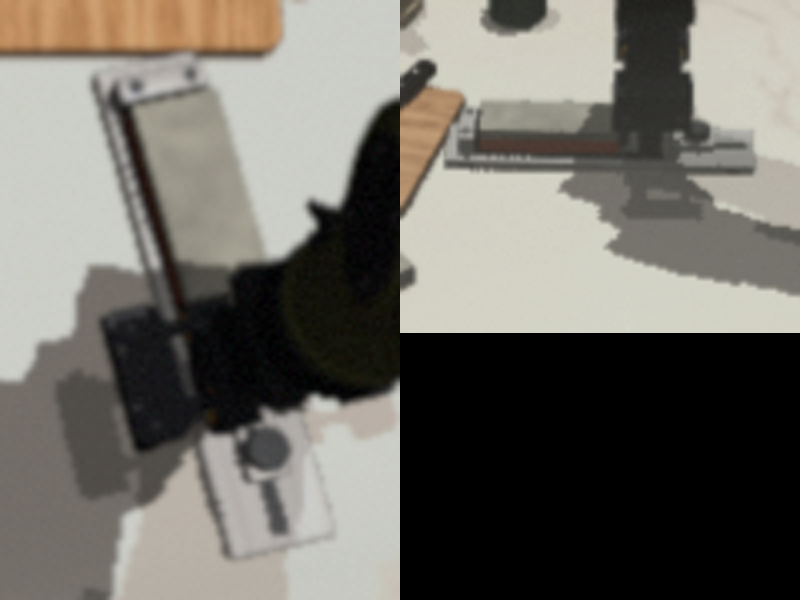

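The stone now rests against the stop: there is no gap at (475,130) in the side view, and it is straight in the top view. Raising the push to about 14 N at the wrist.

Request:
play_rows(translation=[[0.001,0,0],[0,0,0],[0.001,0,0],[0,0,0],[0,0,0],[0,0,0]], delta_rot=[[0,0,0],[0,0,0],[0,0,0],[0,0,0],[0,0,0],[0,0,0]], grip=[-1,-1,-1,-1,-1,-1])

```text
clock: 25.48
tool_pos: [0.5268, -0.1392, 0.0835]
eef_rot: [0.994, 0.107, -0.006, -0.0]
contact_force: [-13.0, -1.1, 13.0]
opening: 0.358
finger_force: 45.0
```

Run:
```python
from h import *
L=[]
for i in range(12):
    r.snapshot("top"); s=r.get_state(); L.append(np.r_[R.from_quat(s["eef_rot"]).as_matrix().T@s["contact_force"],s["tool_pos"]*1e3])
L=np.array(L); print(L.mean(0).round(2),L.std(0).round(2))
```

```text
[ -13.08   -1.38  -12.87  526.78 -139.18   83.48] [0.42 0.55 0.56 0.01 0.01 0.01]
```

The wrist push is a steady 13.1 N, so about 11.6 N on the nose after drag. The nose travel gives about 12 N, well inside the band. Handing in.

```bash
python3 -c "
from plant import r
print(r.finish_job())"
```

```text
the job is handed in; nothing more can be done
None
```

I handed the job in with the whetstone on the bed against the fixed stop and the arm still holding the jaw shut on it. The push on the stone is about 12 N, estimated from the wrist force and the nose travel. The hand-in call returned no verdict.

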